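# Size the middle oak peg in the ring gauge

### The arm

A 6-joint arm with a two-finger parallel gripper is mounted at the origin on the work surface. World frame = base frame: x ahead of the robot, y to its left, z up, the work surface at z = 0. Lengths are in m, angles in rad, forces in N, time in s.
With the tool pointing down it reaches from about 0.3 to 0.95 m from the base axis. Payload 3.1 kg.
Tool frame: the origin (TCP) lies on the front face of the gripper's body, between the roots of the fingers; the fingertips stand 73 mm ahead of it and the grasp point (between the pads) lies 54 mm ahead of it; z points along the fingers, y is the direction in which the jaws open and shut (so a half turn about z gives the same grasp; the last joint's range is limited). The gripper opens to 85 mm and grips with 20 to 120 N. Pads are 22 mm wide; open, the fingers measure 114 mm over their backs; the gripper's body (76 mm by 85 mm) begins 54 mm behind the grasp point. The pads swing forward as they close: fully open they stand 13 mm farther back than shut.
Start: joints at [-1.243, 0.308, 1.634, -0, 1.2, -0.07], TCP at [0.242, -0.576, 0.304] pointing down, gripper open.
Joint ranges: [-3.06, 3.06], [-0.79, 1.96], [0.05, 2.63], [-1.19, 4.34], [0.05, 2.64], [-2.94, 2.94]. Speed limits (rad/s): [2.79, 2.79, 3.14, 3.14, 3.14, 3.14].

### API

Orientations are given as a unit quaternion [w, x, y, z].
In Python, from plant import bot gives the robot as it stands.
- The arm moves only by the shell command python3 -m pendant 'ROWS' [FORCE]. ROWS is JSON, a list of rows, each an object of numbers: "tx", "ty", "tz": the shift along the world's x, y, z in mm; "ax", "ay", "az": the turn, a rotation vector about the world's x, y, z in rad; "grip": the finger opening in mm, from 0 to 85.4. A call has 1 to 20 rows; each row shifts and turns the commanded pose from where the row before left it; what a row does not reach is not made up. A row lasts 1/8 s, in which the tool goes at most 62.5 mm and 10.7 degrees, less where a joint would pass 70% of its speed; a pose out of reach is approached as far as the arm can. A call with a gripper value outside its range is refused whole. The fingers move at their own pace and stop on an object; FORCE is the grip in N (left out, the last holds). Time passes only in rows, so rows that do not move let the fingers close. It gives the time, the measured TCP pose, the force and the opening at its end, in the units of the state.
- bot.sense(): the state, without advancing time (a new reading comes with each control period).
- bot.read_camera(name): name is "scene" or "top" or "wrist"; returns the picture (420x560x3 uint8, red, green, blue); there is no depth.
- bot.camera_info(name): a dict with "vfov" (degrees; the focal length in pixels is half the picture's height over the tangent of half this angle, whatever the lens; pixels are square), "cx", "cy" (the principal point, pixels), "R" (3x3) and "t" (3): a world point X has camera coordinates R X + t. Camera axes: x right, y down, z forward; pixel columns grow to the right and rows downward; lengths in m; the calibration is good to about 2 mm. A picture is of the moment at which its call begins: read the wrist's pose just before it. camera_info takes no time and is no camera call; for the wrist camera it gives the pose at the moment of the call.
- bot.hand_in(): hands the job in, once; it reports no verdict.
Trained networks look in the newest picture that a camera, given by its name, has taken for a name from the list of things; names that differ only in an ending like _2 or _b are one class to them, and where a whole thing is asked for, a point or a joint stands for the part that bears it (a point fixed in the world has none). Each returns a list of dicts, best first, with "score" (0 to 1); they miss things now and then, are a little off and sometimes report something else, mostly with a low value. They report only what shows in the picture. A call takes as long as a camera call. They do not tell look-alikes from the thing itself.
- bot.masks_of(camera, thing): "pixels" (420x560 bool, what is visible of it) and "extent" ([left, top, right, bottom] in pixels, round what is visible of it).
The state is a dict: "t": time; "joints": joint angles; "qvel": joint speeds; "joint_efforts": joint torques, N m; "position": TCP position; "eef_rot": TCP orientation; "wrist_force": force on the tool from outside, world axes, zero at the start; "torque": the same for the moment, N m; "width": finger opening in m.
Only numpy, scipy, OpenCV 4.12 (cv2) and the standard library are available. Lean on these libraries where they do the work, as an engineer would, in place of code of your own. Each camera call takes 0.05 s, during which the arm holds its last target.

### The job

Take the peg from the middle socket of the rack and find its size in the ring gauge: lower it upright, head up, through the row of rings from the top, pushing gently past rings that only drag and shift, until it comes to the ring that truly stops it. Press it home there with a steady push of about 10 N, leave it seated, let go without dropping it, and never ram it or knock the gauge; leave the other two pegs and everything else on the bench where they are.

Things in the scene. Friction and masses are not known exactly. Their poses are not given: they have to be found in the camera images.
- peg_a_head (a point): head centre of an oak peg in the rack: 153 mm above its foot, 23 mm above the shank's top; z up its axis. From the foot up: round stub 10 mm across, 20 mm long; taper widening 0.86 mm per mm of height to the shank; round shank to 130 mm; round head 26 mm across, 46 mm tall, to grip. The three differ only in shank: 38, 30 or 22 mm across, untold which. Loose, 50 to 180 g
- peg_b_head (a point): head centre of an oak peg in the rack: 153 mm above its foot, 23 mm above the shank's top; z up its axis. From the foot up: round stub 10 mm across, 20 mm long; taper widening 0.86 mm per mm of height to the shank; round shank to 130 mm; round head 26 mm across, 46 mm tall, to grip. The three differ only in shank: 38, 30 or 22 mm across, untold which. Loose, 50 to 180 g
- peg_c_head (a point): head centre of an oak peg in the rack: 153 mm above its foot, 23 mm above the shank's top; z up its axis. From the foot up: round stub 10 mm across, 20 mm long; taper widening 0.86 mm per mm of height to the shank; round shank to 130 mm; round head 26 mm across, 46 mm tall, to grip. The three differ only in shank: 38, 30 or 22 mm across, untold which. Loose, 50 to 180 g
- rack: fixed oak board 70 x 240 x 34 mm (x, y, z) with three sockets in a row along its y axis, 78 mm apart, the middle one at its centre; sockets 11.5 mm across and 20 mm deep, so pegs must be drawn straight up. Origin at the centre of its underside, z up
- rack_middle (a point): mouth of the rack's middle socket, on the top face 34 mm above the bench. The peg to be sized is the one standing here
- gauge: fixed steel ring gauge; origin at the centre of its underside, z up. Base plate 100 x 140 x 12 mm (x, y, z); four thin posts at x +-18, y +-50 mm, up to 150 mm, carry four level rings, one under another about the z axis, 58 mm outside, 6 mm thick. Top faces at 150, 117, 84, 51 mm; bores 41, 33, 25, 17 mm. Free above. Pushing a peg with over 20 N is ramming
- gauge_top (a point): centre of the gauge's top ring, in its top face, 150 mm up. Top and bottom rings are fast and on the axis; the second and third float: each stands up to 4 mm off along the gauge's y axis (not measured) and slides, up to 5 mm, under about 1 N sideways. A peg's taper pushes it over, felt as 1 to 6 N of drag along the peg; a ring smaller than the shank stops the taper hard
- chisel: bystander, leave alone: chisel with wooden handle, lying flat, 260 mm long, 28 mm high; origin on the bench under its middle
- mallet: bystander, leave alone: turned wooden carver's mallet lying on its side, 270 mm long, 76 mm thick; origin on the bench under it
- drum: bystander, leave alone: small dark wooden sanding drum standing, 48 mm across, 49 mm high; origin at its underside
- oilcan: bystander, leave alone: closed round steel tin standing, 64 mm across, 85 mm high; origin at its underside
- offcut: bystander, leave alone: oak offcut block 110 x 45 x 40 mm lying flat; origin at its underside
- stone: bystander, leave alone: grey sharpening stone 200 x 60 x 30 mm lying in the blue tray; origin at its underside
- gouge: bystander, leave alone: narrow carving gouge with wooden handle, lying flat, 260 mm long, 28 mm high; origin on the bench under its middle
Not all that is in view belongs to the job. Leave any green or pink look-alike of the part that bears peg_a_head alone.

How it is judged:
On the way, in this order (a step that is already met when the one before it is completed fails the run):
1. the peg from the middle socket has its nose in the top ring (((z of peg_a_head in the frame of gauge between 0.235256 and 0.3 m and x of peg_a_head in the frame of gauge between -0.015 and 0.015 m and y of peg_a_head in the frame of gauge between -0.015 and 0.015 m and horizontal distance between each of peg_b_head, peg_c_head and rack_middle above 0.05 m and horizontal distance between each of peg_b_head, peg_c_head and rack below 0.105 m and z of peg_b_head in the frame of rack between 0.155 and 0.18 m and z of peg_c_head in the frame of rack between 0.155 and 0.18 m and angle between peg_a_head's own z axis and vertical below 0.15 rad) or (z of peg_b_head in the frame of gauge between 0.211558 and 0.3 m and x of peg_b_head in the frame of gauge between -0.015 and 0.015 m and y of peg_b_head in the frame of gauge between -0.015 and 0.015 m and horizontal distance between each of peg_a_head, peg_c_head and rack_middle above 0.05 m and horizontal distance between each of peg_a_head, peg_c_head and rack below 0.105 m and z of peg_a_head in the frame of rack between 0.155 and 0.18 m and z of peg_c_head in the frame of rack between 0.155 and 0.18 m and angle between peg_b_head's own z axis and vertical below 0.15 rad) or (z of peg_c_head in the frame of gauge between 0.18786 and 0.3 m and x of peg_c_head in the frame of gauge between -0.015 and 0.015 m and y of peg_c_head in the frame of gauge between -0.015 and 0.015 m and horizontal distance between each of peg_a_head, peg_b_head and rack_middle above 0.05 m and horizontal distance between each of peg_a_head, peg_b_head and rack below 0.105 m and z of peg_a_head in the frame of rack between 0.155 and 0.18 m and z of peg_b_head in the frame of rack between 0.155 and 0.18 m and angle between peg_c_head's own z axis and vertical below 0.15 rad))), for 0.1 s.
2. it is pressed home in the ring that stops it, with more than 6 N (contact force between gauge and anything else above 6 N and ((z of peg_a_head in the frame of gauge between 0.218256 and 0.228256 m and x of peg_a_head in the frame of gauge between -0.01 and 0.01 m and y of peg_a_head in the frame of gauge between -0.01 and 0.01 m) or (z of peg_b_head in the frame of gauge between 0.194558 and 0.204558 m and x of peg_b_head in the frame of gauge between -0.01 and 0.01 m and y of peg_b_head in the frame of gauge between -0.01 and 0.01 m) or (z of peg_c_head in the frame of gauge between 0.17086 and 0.18086 m and x of peg_c_head in the frame of gauge between -0.01 and 0.01 m and y of peg_c_head in the frame of gauge between -0.01 and 0.01 m))), for 0.1 s.
At the end, for the whole second after the job is handed in: the peg from the middle socket stands at rest in the gauge, head up and within 0.1 rad of upright, seated within 4 mm of the height at which the ring just smaller than its shank stops its taper; its head within 10 mm of the gauge's axis in x and y; the other two pegs stand in their end sockets (((z of peg_a_head in the frame of gauge between 0.219256 and 0.227256 m and x of peg_a_head in the frame of gauge between -0.01 and 0.01 m and y of peg_a_head in the frame of gauge between -0.01 and 0.01 m and horizontal distance between each of peg_b_head, peg_c_head and rack_middle above 0.05 m and horizontal distance between each of peg_b_head, peg_c_head and rack below 0.105 m and z of peg_b_head in the frame of rack between 0.155 and 0.18 m and z of peg_c_head in the frame of rack between 0.155 and 0.18 m and angle between peg_a_head's own z axis and vertical below 0.1 rad and linear speed of peg_a below 0.02 m/s) or (z of peg_b_head in the frame of gauge between 0.195558 and 0.203558 m and x of peg_b_head in the frame of gauge between -0.01 and 0.01 m and y of peg_b_head in the frame of gauge between -0.01 and 0.01 m and horizontal distance between each of peg_a_head, peg_c_head and rack_middle above 0.05 m and horizontal distance between each of peg_a_head, peg_c_head and rack below 0.105 m and z of peg_a_head in the frame of rack between 0.155 and 0.18 m and z of peg_c_head in the frame of rack between 0.155 and 0.18 m and angle between peg_b_head's own z axis and vertical below 0.1 rad and linear speed of peg_b below 0.02 m/s) or (z of peg_c_head in the frame of gauge between 0.17186 and 0.17986 m and x of peg_c_head in the frame of gauge between -0.01 and 0.01 m and y of peg_c_head in the frame of gauge between -0.01 and 0.01 m and horizontal distance between each of peg_a_head, peg_b_head and rack_middle above 0.05 m and horizontal distance between each of peg_a_head, peg_b_head and rack below 0.105 m and z of peg_a_head in the frame of rack between 0.155 and 0.18 m and z of peg_b_head in the frame of rack between 0.155 and 0.18 m and angle between peg_c_head's own z axis and vertical below 0.1 rad and linear speed of peg_c below 0.02 m/s))); the robot touches nothing.
It fails at once if more than 45 N of contact force on the gauge (wedging counts): peg rammed or gauge knocked (contact force between gauge and anything else above 45 N).
It fails at once if a peg dropped or shot down in the gauge faster than 0.35 m/s ((z of peg_a_head in the frame of gauge between 0.1 and 0.3 m and x of peg_a_head in the frame of gauge between -0.03 and 0.03 m and y of peg_a_head in the frame of gauge between -0.03 and 0.03 m and linear speed of peg_a above 0.35 m/s) or (z of peg_b_head in the frame of gauge between 0.1 and 0.3 m and x of peg_b_head in the frame of gauge between -0.03 and 0.03 m and y of peg_b_head in the frame of gauge between -0.03 and 0.03 m and linear speed of peg_b above 0.35 m/s) or (z of peg_c_head in the frame of gauge between 0.1 and 0.3 m and x of peg_c_head in the frame of gauge between -0.03 and 0.03 m and y of peg_c_head in the frame of gauge between -0.03 and 0.03 m and linear speed of peg_c above 0.35 m/s)).
It fails at once if a bystander moved by more than 25 mm (distance of any of chisel, mallet, drum, oilcan, offcut, stone, gouge from where it was at the start of the episode above 0.025 m).
It also fails if it takes over 48 s, if anything falls off the work surface, if the arm or the gripper's body presses on something with over 40 N, if the wrist force passes 120 N, or if a joint passes its speed limit or range.

## Working session

There is one attempt and no reset: what is moved stays moved. The work goes in short steps, Python scripts to look and compute and a shell command to move; the robot and the scene stay as the last step left them, time stands still between calls to the robot, and variables do not carry over. Pictures are saved under pics/ and viewed, and the job is handed in when it is done.

```bash
mkdir -p pics; ls; python3 - <<'E'
from plant import bot
import cv2
s=bot.sense(); print(s)
for c in ("scene","top","wrist"):
    im=bot.read_camera(c); cv2.imwrite(f"pics/{c}0.png",im[:,:,::-1]); i=bot.camera_info(c); print(c,i)
E
```

```text
pics
{'t': 0.0, 'joints': array([-1.24271691e+00,  3.09020776e-01,  1.63521109e+00,  1.52399776e-05,
        1.19969340e+00, -6.97298107e-02]), 'qvel': array([-0.00016113, -0.00061845,  0.00021596,  0.0013928 ,  0.00100901,
       -0.00060122]), 'joint_efforts': array([ 1.80917855e-04, -4.15255487e+01, -2.76665300e+01, -6.51929327e-05,
        1.02922262e-02, -1.01634004e-05]), 'position': array([ 0.24187101, -0.57558096,  0.30262537]), 'eef_rot': array([-1.15750376e-03,  9.80283491e-01,  1.97592807e-01, -1.43199858e-04]), 'wrist_force': array([-0.25105526,  0.44145044,  0.14135116]), 'torque': array([ 0.03380185, -0.03305047, -0.002868  ]), 'width': 0.08515908556374932}
scene {'vfov': 46.99127653306721, 'cx': 280.01665979124556, 'cy': 201.5303194633178, 'R': array([[ 6.07710057e-01,  7.94158959e-01,  1.84807931e-04],
       [ 5.96319270e-01, -4.56164524e-01, -6.60543152e-01],
       [-5.24491959e-01,  4.01528921e-01, -7.50788060e-01]]), 't': array([-0.32851253, -0.23280556,  1.64747274])}
top {'vfov': 54.97959719627951, 'cx': 279.7700255488936, 'cy': 208.99041809049305, 'R': array([[-0.01330474, -0.99987148, -0.00894458],
       [-0.98126623,  0.01477555, -0.19208922],
       [ 0.1921967 ,  0.00622131, -0.9813367 ]]), 't': array([0.00188291, 0.53853194, 1.2953025 ])}
wrist {'vfov': 69.20326608647787, 'cx': 281.10756075407073, 'cy': 211.70767842288598, 'R': array([[ 3.87726181e-01, -9.21774596e-01,  5.51783054e-05],
       [-8.77133665e-01, -3.68930455e-01,  3.07452196e-01],
       [-2.83381267e-01, -1.19255665e-01, -9.51563526e-01]]), 't': array([-0.6250905 , -0.03837388,  0.37932549])}
```

View pics/scene0.png

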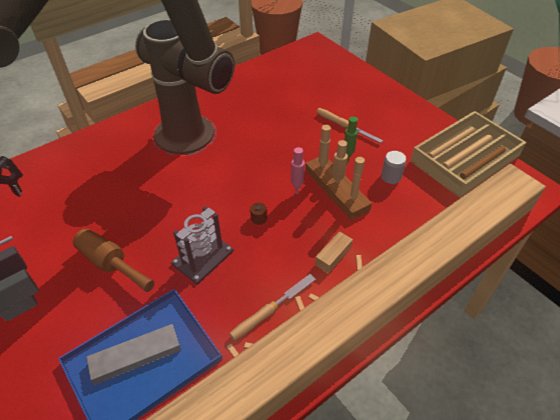

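View pics/top0.png

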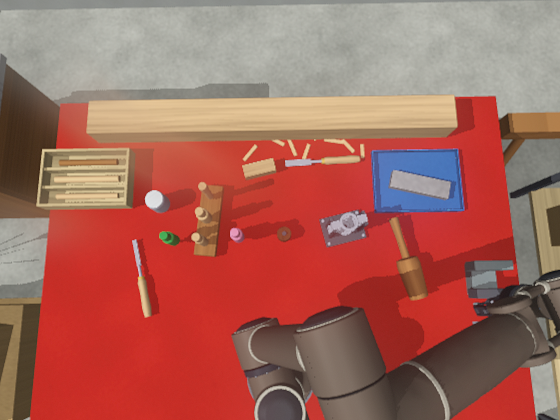

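View pics/wrist0.png

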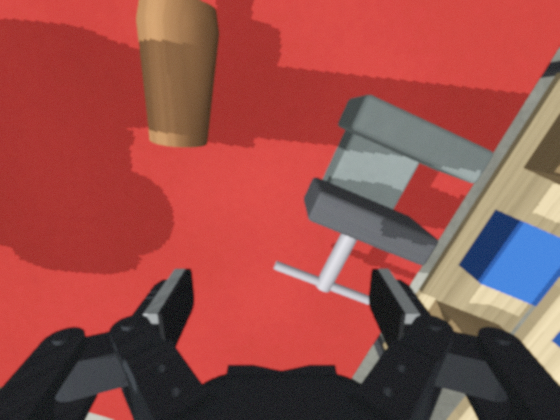

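Scene picture: three oak pegs stand in the rack at about (326,147), (341,163) and (357,180). A pink look-alike is at (297,168), a green one at (352,130), and the gauge is at (200,240). The oak peg in the middle, (341,160), is the target. Next I'll measure and take an enlarged crop.

```bash
cat > h.py <<'E'
import numpy as np, cv2
from plant import bot
def K(i):
    f=210/np.tan(np.radians(i['vfov']/2)); return f,i['cx'],i['cy']
def proj(i,X):
    f,cx,cy=K(i); P=np.atleast_2d(X)@i['R'].T+i['t']; return np.c_[f*P[:,0]/P[:,2]+cx,f*P[:,1]/P[:,2]+cy]
def ray(i,p):
    f,cx,cy=K(i); d=i['R'].T@np.array([(p[0]-cx)/f,(p[1]-cy)/f,1]); return -i['R'].T@i['t'],d/np.linalg.norm(d)
def onz(i,p,z):
    c,d=ray(i,p); return c+d*(z-c[2])/d[2]
E
python3 - <<'E'
from h import *
for c in ("scene","top"):
    im=bot.read_camera(c); i=bot.camera_info(c)
    for n in ("peg_a_head","rack","gauge","drum","oilcan"):
        for m in bot.masks_of(c,n)[:5]:
            ys,xs=np.nonzero(m['pixels']); print(c,n,round(m['score'],2),np.round(m['extent']),np.round([xs.mean(),ys.mean()],1))
    a=im[110:230,270:420] if c=="scene" else im[170:270,140:260]
    b=im[195:290,160:245] if c=="scene" else im[195:255,310:380]
    cv2.imwrite(f"pics/{c}_rack.png",cv2.resize(a,None,fx=5,fy=5,interpolation=2)[:,:,::-1])
    cv2.imwrite(f"pics/{c}_gauge.png",cv2.resize(b,None,fx=6,fy=6,interpolation=2)[:,:,::-1])
E
```

```text
scene peg_a_head 0.74 [336. 141. 347. 184.] [340.1 161.7]
scene peg_a_head 0.74 [290. 148. 304. 189.] [297.7 168.8]
scene peg_a_head 0.73 [343. 116. 357. 159.] [351.4 136.4]
scene rack 0.74 [304. 157. 370. 219.] [338.4 189.2]
scene gauge 0.89 [169. 204. 233. 280.] [200.7 246.9]
scene gauge 0.26 [313. 231. 352. 271.] [333.8 251.6]
scene drum 0.81 [248. 201. 268. 225.] [258.7 212.9]
scene oilcan 0.74 [380. 153. 405. 185.] [393.7 166.8]
top peg_a_head 0.7 [160. 232. 180. 244.] [169.6 237.1]
top peg_a_head 0.57 [193. 207. 215. 224.] [202.6 214.2]
top peg_a_head 0.46 [229. 227. 247. 243.] [236.5 234.5]
top rack 0.76 [195. 184. 227. 255.] [210. 221.]
top gauge 0.68 [321. 207. 367. 247.] [343.4 226.9]
top drum 0.51 [279. 226. 291. 243.] [283.6 233.3]
top oilcan 0.8 [146. 189. 167. 213.] [156.9 200.7]
```

View pics/scene_rack.png

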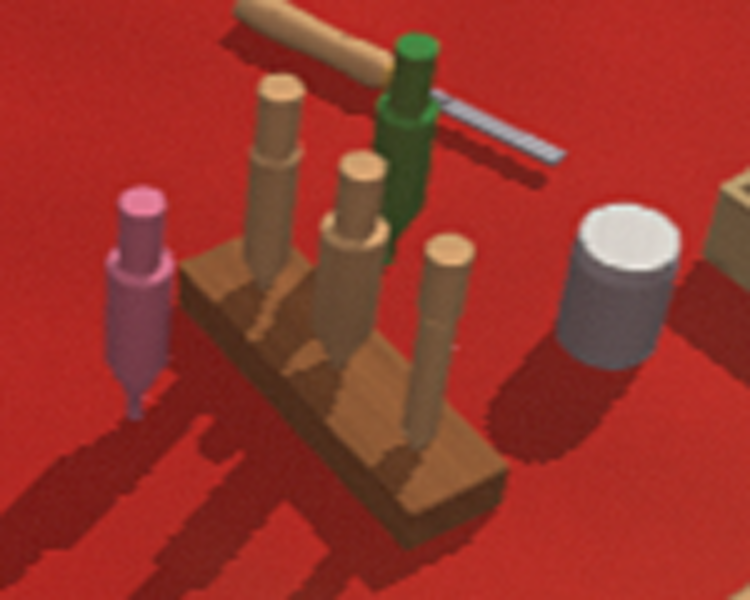

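View pics/top_rack.png

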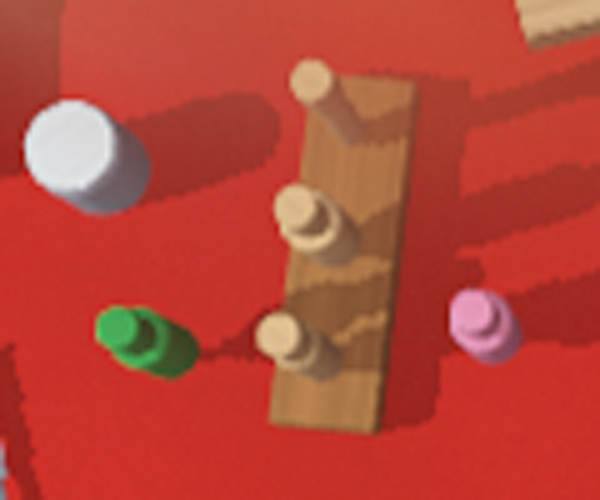

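View pics/scene_gauge.png

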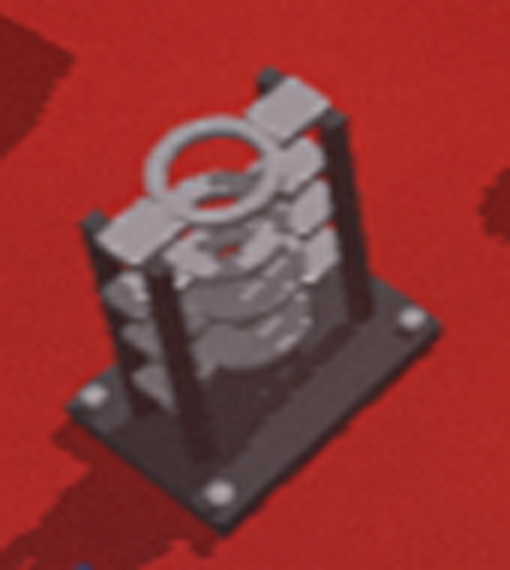

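View pics/top_gauge.png

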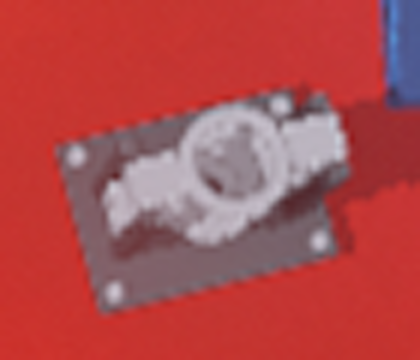

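The crops show that the middle oak peg, at scene (342,143), is the widest: shank about 66 px against a 44 px head, or about 39 mm, so it is the 38 mm peg. The green and pink pegs stand outside the rack. Next I'll triangulate.

```bash
python3 - <<'E'
from h import *
S=bot.camera_info("scene");T=bot.camera_info("top")
def tri(a,b):
    c1,d1=ray(S,a);c2,d2=ray(T,b)
    A=np.c_[d1,-d2]; k=np.linalg.lstsq(A,c2-c1,rcond=None)[0]
    p,q=c1+k[0]*d1,c2+k[1]*d2
    return np.round((p+q)/2,4),round(np.linalg.norm(p-q),4)
sc=lambda x,y:(270+x/5,110+y/5); tc=lambda x,y:(140+x/5,170+y/5)
sg=lambda x,y:(160+x/6,195+y/6); tg=lambda x,y:(310+x/6,195+y/6)
print("mid",tri(sc(362,166),tc(302,207)))
print("left",tri(sc(281,88),tc(280,334)))
print("right",tri(sc(450,250),tc(312,81)))
print("pink",tri(sc(142,201),tc(473,313)))
print("green",tri(sc(417,47),tc(123,328)))
print("oil",tri(sc(629,237),tc(70,145)))
print("ring",tri(sg(216,171),tg(233,158)))
# bolts: top view at z .012
for p in ((76,156),(281,105),(320,241),(114,292)): print("boltT",np.round(onz(T,tg(*p),.013),4))
for p in ((412,318),(93,396),(220,492)): print("boltS",np.round(onz(S,sg(*p),.013),4))
print("ringT",onz(T,tg(233,158),.15),"ringS",onz(S,sg(216,171),.15))
for p in ((382,433),(271,423),(415,82)): print("rackT",np.round(onz(T,tc(*p),.034),4))
for p in ((507,468),(410,515),(180,263)): print("rackS",np.round(onz(S,sc(*p),.034),4))
for c in("mid",):print(onz(S,sc(362,166),.19),onz(T,tc(302,207),.19))
E
```

```text
mid (array([0.5104, 0.2348, 0.1883]), np.float64(0.008))
left (array([0.4332, 0.2449, 0.1877]), np.float64(0.0051))
right (array([0.5879, 0.2298, 0.1866]), np.float64(0.0052))
pink (array([0.4462, 0.1326, 0.173 ]), np.float64(0.0059))
green (array([0.4409, 0.3439, 0.173 ]), np.float64(0.0079))
oil (array([0.5737, 0.4092, 0.0823]), np.float64(0.0045))
ring (array([ 0.4787, -0.217 ,  0.1468]), np.float64(0.0028))
boltT [ 0.5022 -0.1514  0.013 ]
boltT [ 0.53   -0.2693  0.013 ]
boltT [ 0.4515 -0.2874  0.013 ]
boltT [ 0.4244 -0.1702  0.013 ]
boltS [ 0.5038 -0.1477  0.013 ]
boltS [ 0.4533 -0.2836  0.013 ]
boltS [ 0.5306 -0.2647  0.013 ]
ringT [ 0.47756868 -0.21778607  0.15      ] ringS [ 0.48184518 -0.21681819  0.15      ]
rackT [0.3845 0.2064 0.034 ]
rackT [0.3922 0.2803 0.034 ]
rackT [0.6239 0.1878 0.034 ]
rackS [0.6359 0.2587 0.034 ]
rackS [0.6279 0.19   0.034 ]
rackS [0.3905 0.2167 0.034 ]
[0.51301003 0.23750498 0.19      ] [0.50774863 0.23100297 0.19      ]
```

```bash
python3 -m pendant '[{"tx":12,"ty":18,"tz":10,"az":-0.03},{"tx":24,"ty":36,"tz":10,"az":-0.05},{"tx":24,"ty":36,"tz":10,"az":-0.05},{"tx":24,"ty":36,"tz":10,"az":-0.05},{"tx":24,"ty":36,"tz":10,"az":-0.05},{"tx":24,"ty":36,"tz":10,"az":-0.05},{"tx":24,"ty":36,"az":-0.05},{"tx":24,"ty":36,"az":-0.05},{"tx":24,"ty":36,"az":-0.05},{"tx":20,"ty":36,"az":-0.05},{"tx":12,"ty":17,"az":-0.02},{},{}]'
python3 - <<'E'
from h import *
s=bot.sense();i=bot.camera_info("wrist");im=bot.read_camera("wrist")
print(s['position'],s['joints'],s['eef_rot'],s['wrist_force']);np.savez("w1.npz",R=i['R'],t=i['t'],im=im)
cv2.imwrite("pics/wrist1.png",im[:,:,::-1])
E
```

```text
[ 0.24211057 -0.57623032  0.30394653] [-1.24268443e+00  3.08018224e-01  1.63375072e+00  3.36303695e-06
  1.19971250e+00 -6.96876456e-02] [5.49383743e-05 9.80284685e-01 1.97590315e-01 8.71874907e-06] [ 0.2813068   0.6901414  -0.39148874]invalid input at $[0]: expected keys tx, ty, tz, ax, ay, az, grip
```

View pics/wrist1.png

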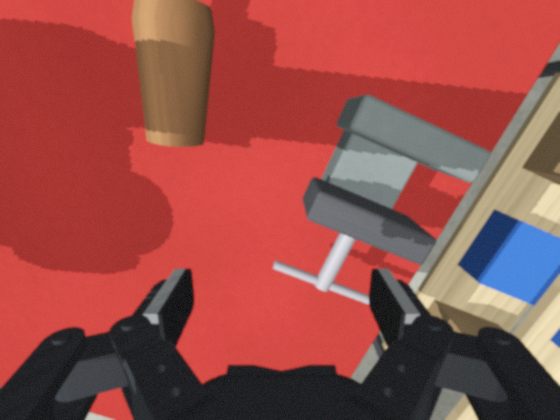

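Nothing moved: the call was refused because every row needs all seven keys. I'll resend it in full.

```bash
python3 -m pendant '[{"tx":12,"ty":18,"tz":10,"ax":0,"ay":0,"az":-0.03,"grip":85},{"tx":24,"ty":36,"tz":10,"ax":0,"ay":0,"az":-0.05,"grip":85},{"tx":24,"ty":36,"tz":10,"ax":0,"ay":0,"az":-0.05,"grip":85},{"tx":24,"ty":36,"tz":10,"ax":0,"ay":0,"az":-0.05,"grip":85},{"tx":24,"ty":36,"tz":10,"ax":0,"ay":0,"az":-0.05,"grip":85},{"tx":24,"ty":36,"tz":10,"ax":0,"ay":0,"az":-0.05,"grip":85},{"tx":24,"ty":36,"tz":0,"ax":0,"ay":0,"az":-0.05,"grip":85},{"tx":24,"ty":36,"tz":0,"ax":0,"ay":0,"az":-0.05,"grip":85},{"tx":24,"ty":36,"tz":0,"ax":0,"ay":0,"az":-0.05,"grip":85},{"tx":20,"ty":36,"tz":0,"ax":0,"ay":0,"az":-0.05,"grip":85},{"tx":12,"ty":17,"tz":0,"ax":0,"ay":0,"az":-0.02,"grip":85},{"tx":0,"ty":0,"tz":0,"ax":0,"ay":0,"az":0,"grip":85},{"tx":0,"ty":0,"tz":0,"ax":0,"ay":0,"az":0,"grip":85}]'
python3 - <<'E'
from h import *
s=bot.sense();i=bot.camera_info("wrist");im=bot.read_camera("wrist")
print(s['position'],s['joints'],s['eef_rot'],s['wrist_force']);np.savez("w1.npz",R=i['R'],t=i['t'],im=im)
cv2.imwrite("pics/wrist1b.png",im[:,:,::-1])
E
```

```text
t: 2.42
position: [0.4778, -0.2177, 0.3639]
eef_rot: [0.0, 0.999, -0.051, -0.0]
wrist_force: [-1.0, -0.4, 0.1]
width: 0.0848
[ 0.47776797 -0.21773002  0.36388138] [-5.10233901e-01  6.15944918e-02  1.80159020e+00 -7.03490921e-04
  1.27845775e+00  1.16275168e+00] [ 2.90901926e-04  9.98700069e-01 -5.09711502e-02 -1.71590258e-04] [-0.95722657 -0.3673602   0.06359797]
```

View pics/wrist1b.png

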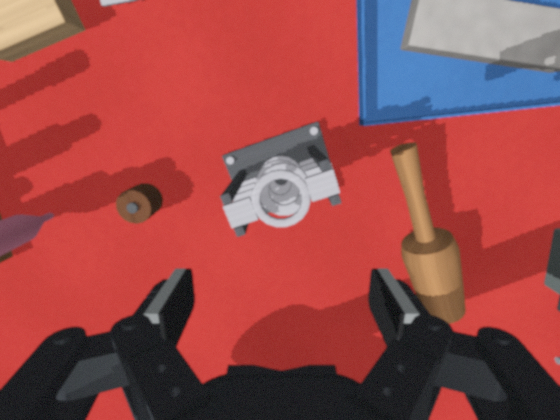

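```bash
cat > ringfit.py <<'E'
import sys
from h import *
from scipy.optimize import minimize
def fit(im,i,c0,z=.15,r=(.0205,.029)):
    g=cv2.GaussianBlur(cv2.cvtColor(im,cv2.COLOR_RGB2GRAY),(0,0),1.0).astype(np.float32)
    th=np.linspace(0,2*np.pi,180,endpoint=False)
    def cost(c):
        v=0
        def smp(rr):
            X=np.c_[c[0]+rr*np.cos(th),c[1]+rr*np.sin(th),np.full(180,z)]
            p=proj(i,X).astype(np.float32)
            return cv2.remap(g,p[:,0].reshape(-1,1),p[:,1].reshape(-1,1),cv2.INTER_LINEAR)[:,0]
        d=.0018
        # ring bright: inside ring brighter than outside
        a=np.clip(smp(r[0]+d)-smp(r[0]-d),-10,50); b=np.clip(smp(r[1]-d)-smp(r[1]+d),-10,50)
        return -(a.mean()+b.mean())
    best=None
    for dx in np.arange(-8,8.1,1):
        for dy in np.arange(-8,8.1,1):
            v=cost((c0[0]+dx/1e3,c0[1]+dy/1e3))
            if best is None or v<best[0]: best=(v,c0[0]+dx/1e3,c0[1]+dy/1e3)
    o=minimize(cost,best[1:],method="Nelder-Mead",options=dict(initial_simplex=np.array(best[1:])+np.array([[0,0],[.001,0],[0,.001]]),xatol=1e-5))
    return o.x,o.fun
E
python3 - <<'E'
from ringfit import *
d=np.load("w1.npz");im=d['im'];i=bot.camera_info("wrist");print(np.abs(i['t']-d['t']).max())
i.update(R=d['R'],t=d['t'])
c,f=fit(im,i,(.479,-.217));print("wrist",c,f)
T=bot.camera_info("top");it=bot.read_camera("top");S=bot.camera_info("scene");
b=im.copy()
th=np.linspace(0,2*np.pi,100)
big=cv2.resize(im[110:250,200:360],None,fx=5,fy=5,interpolation=2)
o=big.copy()
for r,col in((.0205,(0,255,0)),(.029,(0,0,255))):
    p=proj(i,np.c_[c[0]+r*np.cos(th),c[1]+r*np.sin(th),np.full(100,.15)])
    cv2.polylines(o,[np.int32(((p-[200,110])*5+2)*1)],True,col,1)
cv2.imwrite("pics/fit1.png",o[:,:,::-1]); cv2.imwrite("pics/fit1raw.png",big[:,:,::-1])
E
```

```text
0.0001919578243296527
wrist [ 0.4781363  -0.21702819] -66.48576354980469
```

View pics/fit1.png

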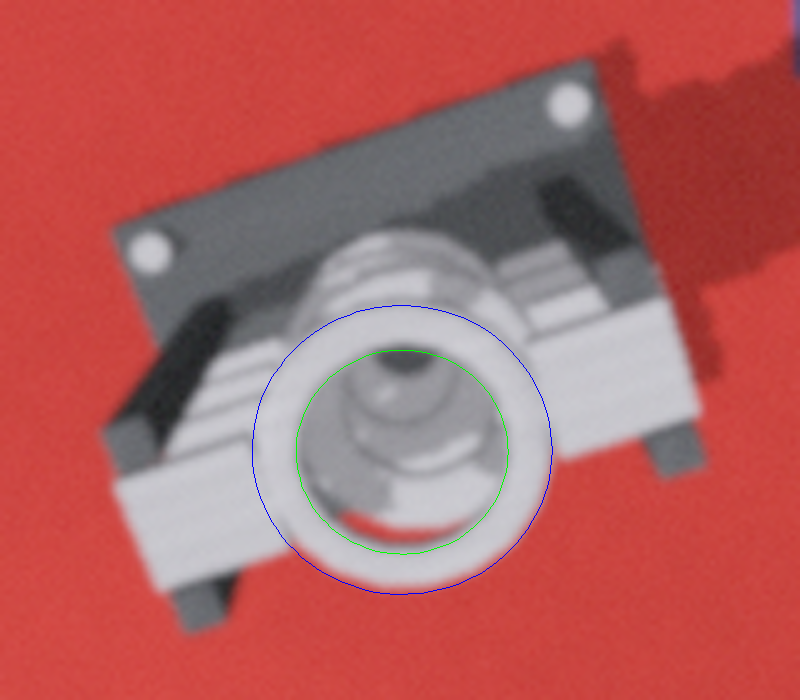

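The top ring in the wrist picture is at about (280,200) and fits well at (0.478, -0.217). The lower floating rings are visible through it, slightly offset. Next I'll look at the peg from the same height and yaw, so camera bias cancels.

```bash
python3 -m pendant '[{"tx":2,"ty":22,"tz":10,"ax":0,"ay":0,"az":0,"grip":85},{"tx":3,"ty":45,"tz":10,"ax":0,"ay":0,"az":0,"grip":85},{"tx":3,"ty":45,"tz":10,"ax":0,"ay":0,"az":0,"grip":85},{"tx":3,"ty":45,"tz":10,"ax":0,"ay":0,"az":0,"grip":85},{"tx":3,"ty":45,"tz":0,"ax":0,"ay":0,"az":0,"grip":85},{"tx":3,"ty":45,"tz":0,"ax":0,"ay":0,"az":0,"grip":85},{"tx":3,"ty":45,"tz":0,"ax":0,"ay":0,"az":0,"grip":85},{"tx":3,"ty":45,"tz":0,"ax":0,"ay":0,"az":0,"grip":85},{"tx":3,"ty":45,"tz":0,"ax":0,"ay":0,"az":0,"grip":85},{"tx":3,"ty":45,"tz":0,"ax":0,"ay":0,"az":0,"grip":85},{"tx":4,"ty":25,"tz":0,"ax":0,"ay":0,"az":0,"grip":85},{"tx":0,"ty":0,"tz":0,"ax":0,"ay":0,"az":0,"grip":85},{"tx":0,"ty":0,"tz":0,"ax":0,"ay":0,"az":0,"grip":85}]'
python3 - <<'E'
from h import *
s=bot.sense();i=bot.camera_info("wrist");im=bot.read_camera("wrist")
print(s['position'],s['joints'],s['eef_rot'],s['wrist_force']);np.savez("w2.npz",R=i['R'],t=i['t'],im=im)
cv2.imwrite("pics/wrist2.png",im[:,:,::-1])
E
```

```text
t: 4.15
position: [0.5112, 0.2336, 0.4037]
eef_rot: [0.001, 0.999, -0.052, -0.0]
wrist_force: [1.0, -0.1, -0.7]
width: 0.0849
[0.5112218  0.23355423 0.40367498] [ 3.51408206e-01  1.10439211e-01  1.66925317e+00 -7.99610102e-04
  1.36268066e+00  2.02559704e+00] [ 5.12858839e-04  9.98668167e-01 -5.15905743e-02 -2.05483471e-04] [ 0.98977172 -0.09286836 -0.70053658]
```

View pics/wrist2.png

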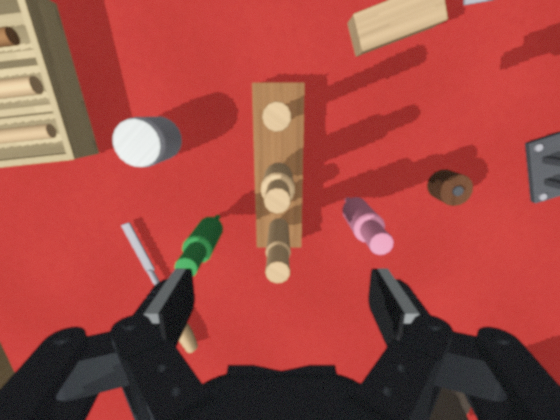

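```bash
python3 - <<'E'
from h import *
d=np.load("w2.npz");im=d['im'];i=bot.camera_info("wrist");i.update(R=d['R'],t=d['t'])
c,_=None,0
cs=onz(i,(277.5,199.5),.19)[:2];print(cs)
o=cv2.resize(im[150:250,225:335],None,fx=6,fy=6,interpolation=2)
th=np.linspace(0,2*np.pi,100)
cv2.imwrite("pics/head2raw.png",o[:,:,::-1])
p=proj(i,np.c_[cs[0]+.013*np.cos(th),cs[1]+.013*np.sin(th),np.full(100,.19)])
cv2.polylines(o,[np.int32((p-[225,150])*6+3)],True,(0,0,255),1)
cv2.imwrite("pics/head2.png",o[:,:,::-1])
d1=np.load("w1.npz")
print("ring outline px width exp", proj(i,np.c_[cs[0],cs[1],.404-.054]))
E
```

```text
[0.51283655 0.23652471]
ring outline px width exp [[274.52775656 291.8388883 ]]
```

View pics/head2.png

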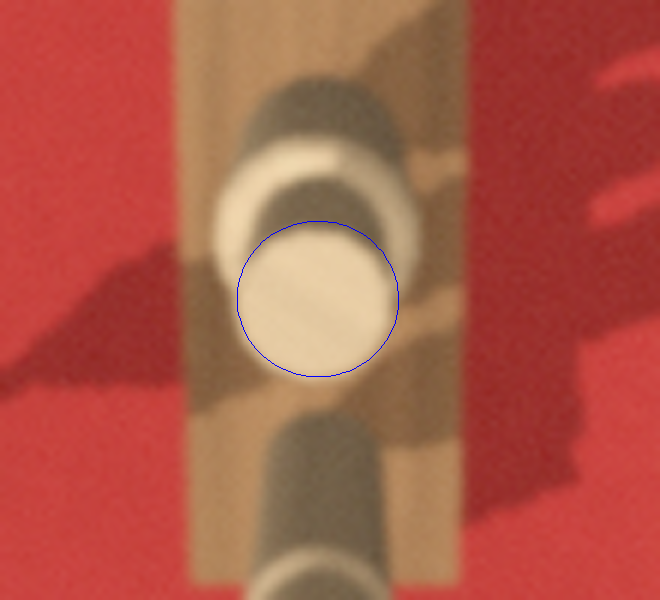

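Compared with the ring view, the head sits about 3 mm further along +y from the TCP and x is good. I'll descend and grip.

```bash
python3 -m pendant '[{"tx":0,"ty":3,"tz":-20,"ax":0,"ay":0,"az":0,"grip":85},{"tx":0,"ty":0,"tz":-35,"ax":0,"ay":0,"az":0,"grip":85},{"tx":0,"ty":0,"tz":-35,"ax":0,"ay":0,"az":0,"grip":85},{"tx":0,"ty":0,"tz":-35,"ax":0,"ay":0,"az":0,"grip":85},{"tx":0,"ty":0,"tz":-30,"ax":0,"ay":0,"az":0,"grip":85},{"tx":0,"ty":0,"tz":-20,"ax":0,"ay":0,"az":0,"grip":60},{"tx":0,"ty":0,"tz":-10,"ax":0,"ay":0,"az":0,"grip":50},{"tx":0,"ty":0,"tz":0,"ax":0,"ay":0,"az":0,"grip":40},{"tx":0,"ty":0,"tz":0,"ax":0,"ay":0,"az":0,"grip":40}]' 30
python3 - <<'E'
from h import *
s=bot.sense();i=bot.camera_info("wrist");im=bot.read_camera("wrist")
print(s['wrist_force']);cv2.imwrite("pics/wrist3.png",im[:,:,::-1])
im=bot.read_camera("scene");cv2.imwrite("pics/scene3.png",cv2.resize(im[60:240,240:420],None,fx=3.3,fy=3.3)[:,:,::-1])
E
```

```text
t: 5.32
position: [0.5119, 0.2377, 0.2201]
eef_rot: [-0.0, 0.999, -0.051, 0.001]
wrist_force: [0.5, 0.2, 0.2]
width: 0.0399
[0.47598688 0.15856964 0.15619875]
```

View pics/wrist3.png

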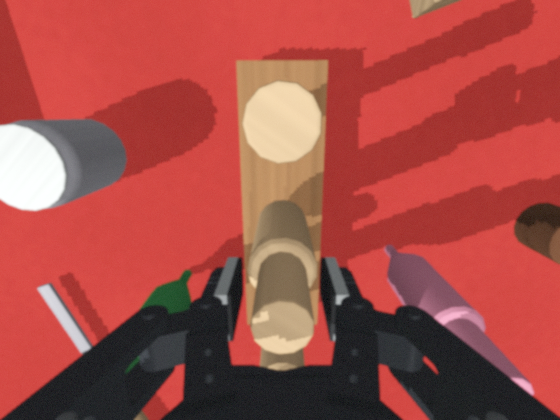

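View pics/scene3.png

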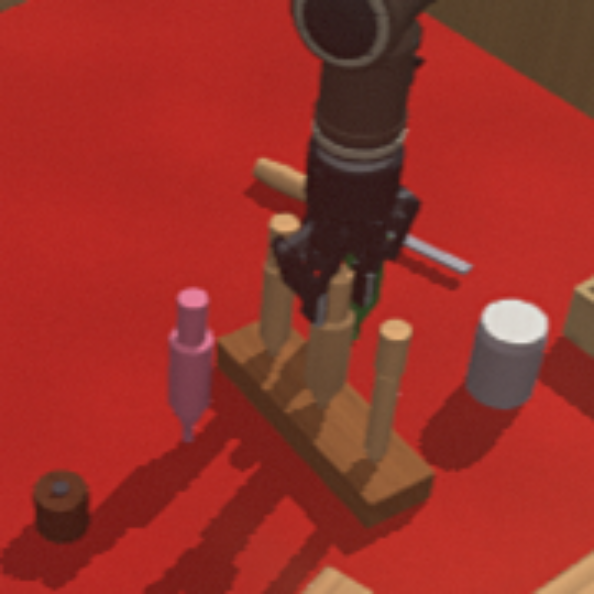

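The head, at (282,330), sits centred between the pads, so I'll close on it.

```bash
python3 -m pendant '[{"tx":0,"ty":0,"tz":0,"ax":0,"ay":0,"az":0,"grip":20},{"tx":0,"ty":0,"tz":0,"ax":0,"ay":0,"az":0,"grip":15},{"tx":0,"ty":0,"tz":0,"ax":0,"ay":0,"az":0,"grip":15},{"tx":0,"ty":0,"tz":0,"ax":0,"ay":0,"az":0,"grip":15}]' 40
python3 - <<'E'
from h import *
s=bot.sense();i=bot.camera_info("wrist");im=bot.read_camera("wrist")
print(s['wrist_force'],s['torque'],s['position']);cv2.imwrite("pics/wrist4.png",im[:,:,::-1]);np.savez("w4.npz",R=i['R'],t=i['t'],im=im)
E
```

```text
t: 5.92
position: [0.5117, 0.238, 0.2199]
eef_rot: [-0.0, 0.999, -0.051, 0.001]
wrist_force: [-0.3, -1.1, 6.6]
width: 0.0251
[-0.29314556 -1.07564074  6.55745056] [-0.20291597  0.15525038 -0.03398933] [0.51173687 0.23796884 0.21989661]
```

View pics/wrist4.png

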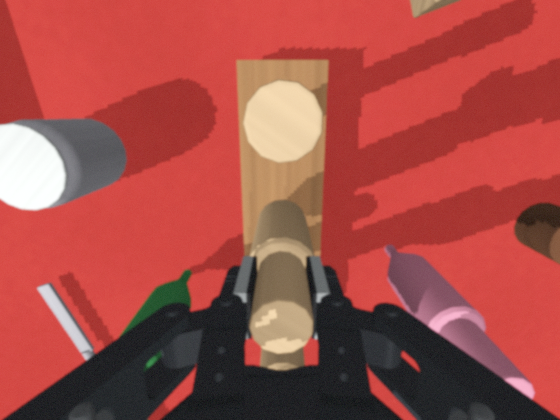

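```bash
python3 -m pendant '[{"tx":0,"ty":0,"tz":4,"ax":0,"ay":0,"az":0,"grip":15},{"tx":0,"ty":0,"tz":8,"ax":0,"ay":0,"az":0,"grip":15},{"tx":0,"ty":0,"tz":10,"ax":0,"ay":0,"az":0,"grip":15},{"tx":0,"ty":0,"tz":20,"ax":0,"ay":0,"az":0,"grip":15},{"tx":0,"ty":0,"tz":30,"ax":0,"ay":0,"az":0,"grip":15},{"tx":0,"ty":0,"tz":40,"ax":0,"ay":0,"az":0,"grip":15},{"tx":0,"ty":0,"tz":40,"ax":0,"ay":0,"az":0,"grip":15},{"tx":0,"ty":0,"tz":40,"ax":0,"ay":0,"az":0,"grip":15},{"tx":0,"ty":0,"tz":18,"ax":0,"ay":0,"az":0,"grip":15},{"tx":0,"ty":0,"tz":0,"ax":0,"ay":0,"az":0,"grip":15},{"tx":0,"ty":0,"tz":0,"ax":0,"ay":0,"az":0,"grip":15}]'
python3 - <<'E'
from h import *
s=bot.sense();i=bot.camera_info("wrist");im=bot.read_camera("wrist")
print(s['wrist_force'],s['torque'],s['position']);cv2.imwrite("pics/wrist5.png",im[:,:,::-1]);np.savez("w5.npz",R=i['R'],t=i['t'],im=im)
im=bot.read_camera("scene");cv2.imwrite("pics/scene5.png",cv2.resize(im[30:240,240:420],None,fx=2.8,fy=2.8)[:,:,::-1])
E
```

```text
t: 7.35
position: [0.5103, 0.2375, 0.4266]
eef_rot: [0.001, 0.999, -0.051, -0.002]
wrist_force: [0.2, -0.8, -0.8]
width: 0.0253
[ 0.22648375 -0.84220669 -0.77402284] [-0.01322659 -0.01994968 -0.02902357] [0.51025873 0.23747782 0.42660631]
```

View pics/wrist5.png

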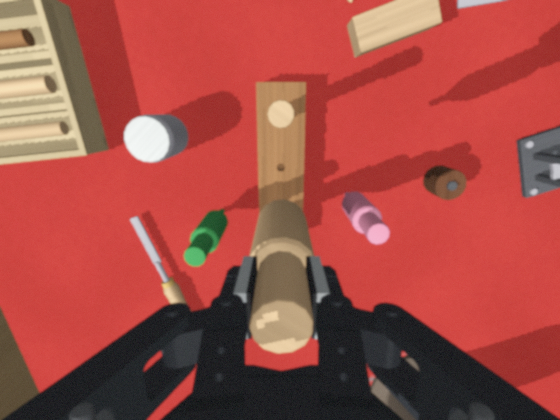

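View pics/scene5.png

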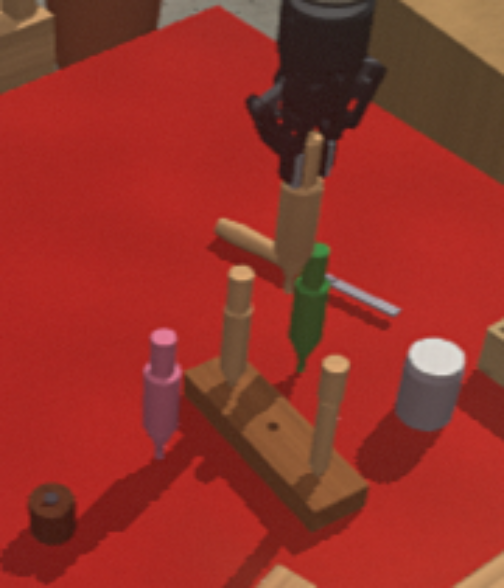

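```bash
cat > peg.py <<'E'
from h import *
from scipy.spatial.transform import Rotation as Ro
th=np.linspace(0,2*np.pi,60,endpoint=False)
prof=[(0,5),(20,5),(52.56,19),(130,19),(130,13),(176,13)]
def circles(head,ax):  # head pt, axis (from foot to head)
    ax=np.array(ax)/np.linalg.norm(ax); u=np.cross(ax,[1,0,0]);u/=np.linalg.norm(u);v=np.cross(ax,u)
    return [head+ax*(h-153)/1e3+r/1e3*(np.cos(th)[:,None]*u+np.sin(th)[:,None]*v) for h,r in prof]
def sil(i,head,ax):
    m=np.zeros((420,560),np.uint8);C=circles(head,ax);P=[proj(i,c) for c in C]
    for a,b in ((0,1),(1,2),(2,3),(4,5)):
        cv2.fillConvexPoly(m,cv2.convexHull(np.float32(np.r_[P[a],P[b]])).astype(np.int32),1)
    return m.astype(bool),P
def draw(o,P,org,k,col=(0,0,255)):
    for p in P: cv2.polylines(o,[np.int32((p-org)*k+k/2)],True,col,1)
E
python3 - <<'E'
from peg import *
s=bot.sense()
w,x,y,z=s['eef_rot'];A=Ro.from_quat([x,y,z,w]).as_matrix();print("tool z",A[:,2])
head=s['position']+A[:,2]*.052
d=np.load("w5.npz");i=bot.camera_info("wrist");i.update(R=d['R'],t=d['t'])
o=cv2.resize(d['im'][170:380,200:360],None,fx=3,fy=3,interpolation=2);_,P=sil(i,head,-A[:,2]);draw(o,P,[200,170],3)
i=bot.camera_info("scene");im=bot.read_camera("scene");o2=cv2.resize(im[60:150,310:390],None,fx=7,fy=7,interpolation=2);m,P=sil(i,head,[0,0,1]);draw(o2,P,[310,60],7)
i=bot.camera_info("top");im=bot.read_camera("top");m,P=sil(i,head,[0,0,1]);
c=np.int32(P[3].mean(0))-40;o3=cv2.resize(im[c[1]:c[1]+80,c[0]:c[0]+80],None,fx=7,fy=7,interpolation=2);draw(o3,P,c,7)
for n,q in(("w",o),("s",o2),("t",o3)):cv2.imwrite(f"pics/ov5{n}.png",q[:,:,::-1])
E
```

```text
tool z [-0.00435794 -0.00158281 -0.99998925]
```

View pics/ov5w.png

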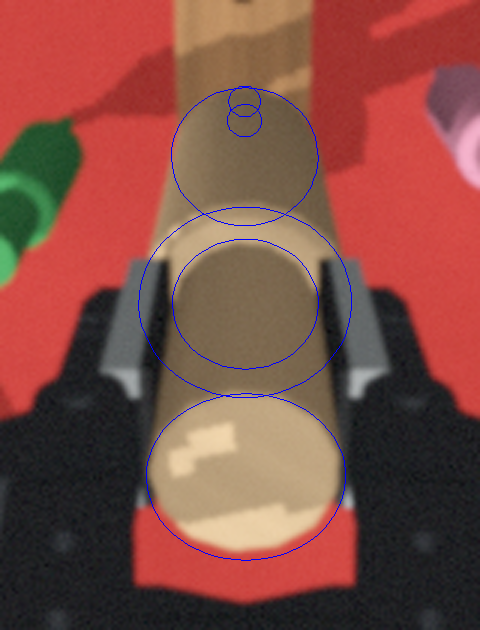

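View pics/ov5s.png

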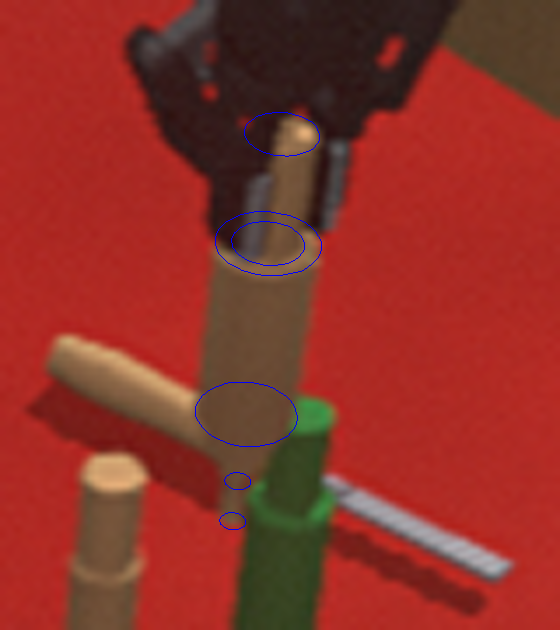

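View pics/ov5t.png

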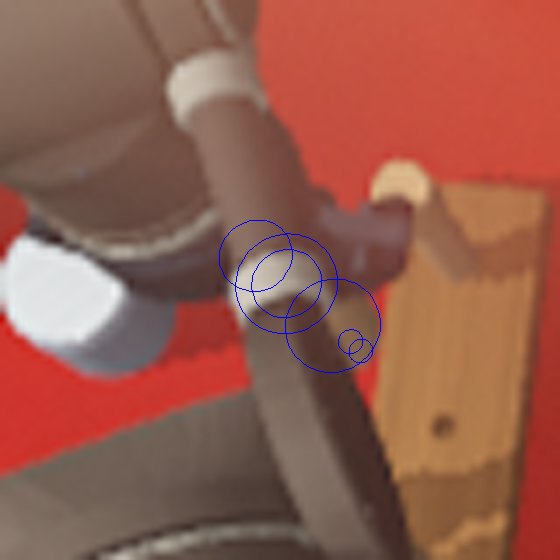

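The overlay agrees: peg axis on the tool axis, tilt negligible, and the middle socket empty. Carry it over to the gauge, staying high.

```bash
python3 -m pendant '[{"tx":-1,"ty":-12,"tz":0,"ax":0,"ay":0,"az":0,"grip":15},{"tx":-2,"ty":-28,"tz":0,"ax":0,"ay":0,"az":0,"grip":15},{"tx":-3,"ty":-42,"tz":0,"ax":0,"ay":0,"az":0,"grip":15},{"tx":-3,"ty":-42,"tz":0,"ax":0,"ay":0,"az":0,"grip":15},{"tx":-3,"ty":-42,"tz":0,"ax":0,"ay":0,"az":0,"grip":15},{"tx":-3,"ty":-42,"tz":0,"ax":0,"ay":0,"az":0,"grip":15},{"tx":-3,"ty":-42,"tz":0,"ax":0,"ay":0,"az":0,"grip":15},{"tx":-3,"ty":-42,"tz":0,"ax":0,"ay":0,"az":0,"grip":15},{"tx":-3,"ty":-42,"tz":0,"ax":0,"ay":0,"az":0,"grip":15},{"tx":-3,"ty":-42,"tz":0,"ax":0,"ay":0,"az":0,"grip":15},{"tx":-3,"ty":-42,"tz":0,"ax":0,"ay":0,"az":0,"grip":15},{"tx":-1.5,"ty":-27,"tz":0,"ax":0,"ay":0,"az":0,"grip":15},{"tx":-1,"ty":-10,"tz":0,"ax":0,"ay":0,"az":0,"grip":15},{"tx":0,"ty":0,"tz":-25,"ax":0,"ay":0,"az":0,"grip":15},{"tx":0,"ty":0,"tz":-20,"ax":0,"ay":0,"az":0,"grip":15},{"tx":0,"ty":0,"tz":0,"ax":0,"ay":0,"az":0,"grip":15},{"tx":0,"ty":0,"tz":0,"ax":0,"ay":0,"az":0,"grip":15},{"tx":0,"ty":0,"tz":0,"ax":0,"ay":0,"az":0,"grip":15}]'
cat > look.py <<'E'
import sys
from peg import *
tag=sys.argv[1]; cx,cy=.4785,-.2172
s=bot.sense();i=bot.camera_info("wrist");im=bot.read_camera("wrist")
w,x,y,z=s['eef_rot'];A=Ro.from_quat([x,y,z,w]).as_matrix()
print(s['position'],"toolz",A[:2,2],"F",s['wrist_force'],"T",s['torque'])
head=s['position']+A[:,2]*.053; foot=s['position']+A[:,2]*.206; print("foot",foot)
def rings():
    return [np.c_[cx+r*np.cos(th),cy+r*np.sin(th),np.full(60,.15)] for r in(.0205,.029)]
out=[]
for c,im_,i_ in (("wrist",im,i),("scene",bot.read_camera("scene"),bot.camera_info("scene")),("top",bot.read_camera("top"),bot.camera_info("top"))):
    o0,sz,k={"wrist":((205,130),(150,230),2.6),"scene":((155,150),(95,120),5),"top":((310,185),(75,75),7)}[c]
    o=cv2.resize(im_[o0[1]:o0[1]+sz[1],o0[0]:o0[0]+sz[0]],None,fx=k,fy=k,interpolation=2)
    raw=o.copy()
    _,P=sil(i_,head,-A[:,2]);draw(o,P,o0,k,(0,0,255));draw(o,[proj(i_,r) for r in rings()],o0,k,(0,255,0))
    cv2.imwrite(f"pics/{tag}_{c}.png",np.hstack([raw,o])[:,:,::-1])
E
python3 look.py a
```

```text
t: 9.8
position: [0.4792, -0.2172, 0.3853]
eef_rot: [0.0, 0.999, -0.051, 0.001]
wrist_force: [0.0, 0.6, -1.0]
width: 0.025
[ 0.47915372 -0.21724746  0.38528581] toolz [ 0.00214908 -0.00110227] F [ 0.00611171  0.63433669 -0.95260033] T [0.02794864 0.00321608 0.01863681]
foot [ 0.47959643 -0.21747453  0.17928642]
```

View pics/a_wrist.png

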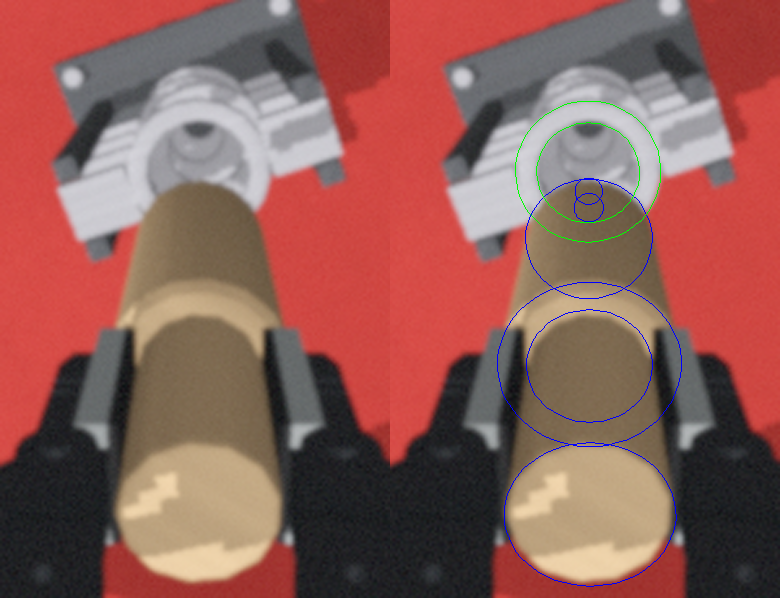

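View pics/a_scene.png

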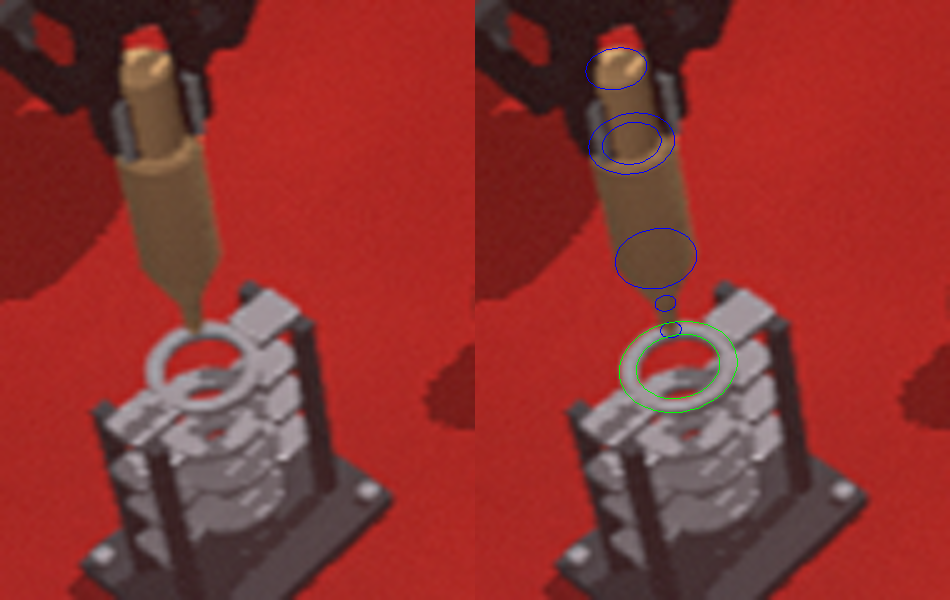

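View pics/a_top.png

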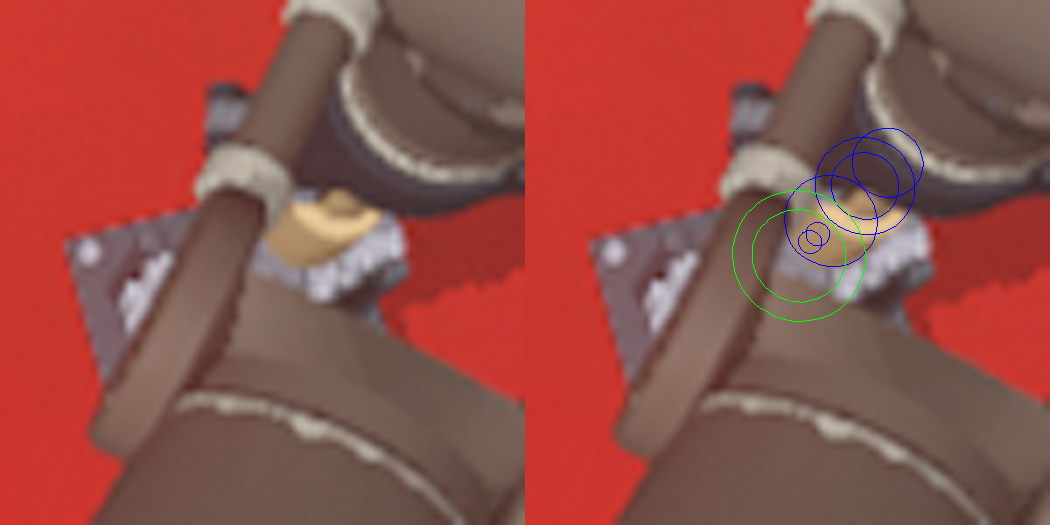

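In the wrist view the ring is at about (282,195) full-frame, aligned with the peg to within about 0.7 mm. The scene view agrees. I'll lower the nose through the top ring and stop before the shank enters.

```bash
python3 -m pendant '[{"tx":-0.7,"ty":-0.3,"tz":-10,"ax":0,"ay":0,"az":0,"grip":15},{"tx":0,"ty":0,"tz":-12,"ax":0,"ay":0,"az":0,"grip":15},{"tx":0,"ty":0,"tz":-12,"ax":0,"ay":0,"az":0,"grip":15},{"tx":0,"ty":0,"tz":-12,"ax":0,"ay":0,"az":0,"grip":15},{"tx":0,"ty":0,"tz":-12,"ax":0,"ay":0,"az":0,"grip":15},{"tx":0,"ty":0,"tz":-8,"ax":0,"ay":0,"az":0,"grip":15},{"tx":0,"ty":0,"tz":0,"ax":0,"ay":0,"az":0,"grip":15},{"tx":0,"ty":0,"tz":0,"ax":0,"ay":0,"az":0,"grip":15}]'
python3 look.py b
```

```text
t: 10.95
position: [0.4782, -0.2177, 0.3183]
eef_rot: [0.0, 0.999, -0.051, 0.0]
wrist_force: [0.6, -1.0, -1.8]
width: 0.0252
[ 0.47817893 -0.21768678  0.31829595] toolz [ 0.00076469 -0.00043772] F [ 0.56358505 -0.98693577 -1.75083585] T [-0.0284326  -0.03898278  0.01976798]
foot [ 0.47833646 -0.21777695  0.11229603]
```

View pics/b_wrist.png

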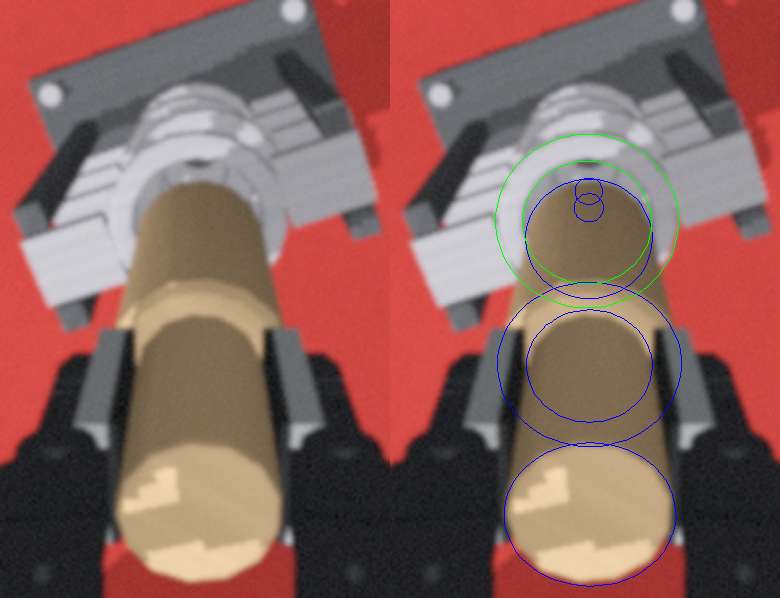

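View pics/b_scene.png

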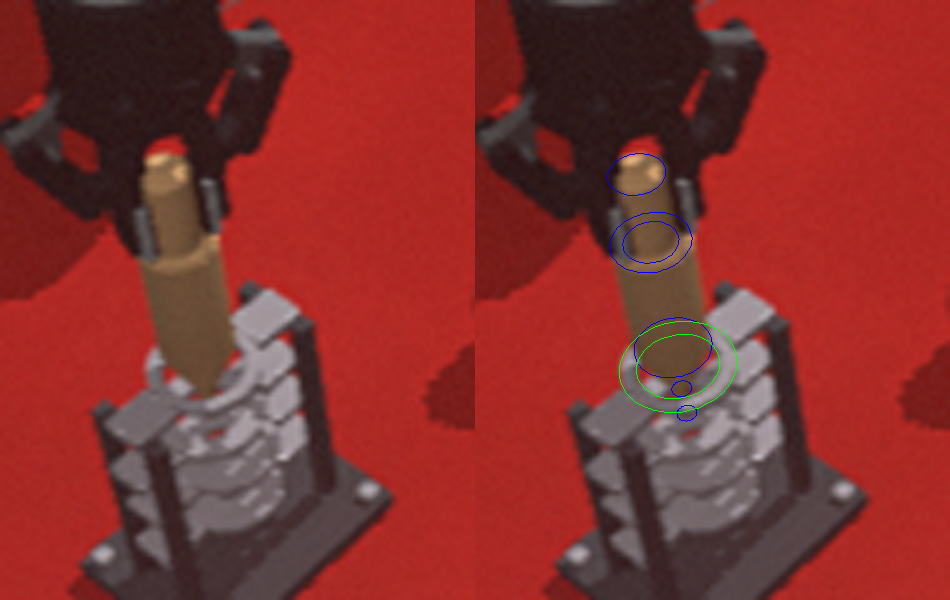

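```bash
python3 -m pendant '[{"tx":0.2,"ty":0.6,"tz":-4,"ax":0,"ay":0,"az":0,"grip":15},{"tx":0,"ty":0,"tz":-5,"ax":0,"ay":0,"az":0,"grip":15},{"tx":0,"ty":0,"tz":-4,"ax":0,"ay":0,"az":0,"grip":15},{"tx":0,"ty":0,"tz":0,"ax":0,"ay":0,"az":0,"grip":15}]'
python3 look.py c
```

```text
t: 11.6
position: [0.4778, -0.2167, 0.3042]
eef_rot: [-0.0, 0.999, -0.051, -0.001]
wrist_force: [0.8, 0.7, -1.9]
width: 0.0249
[ 0.47779775 -0.21674755  0.30418379] toolz [-0.00108106  0.00058515] F [ 0.82018571  0.74949794 -1.91555625] T [ 0.03854618 -0.05827684  0.00553138]
foot [ 0.47757506 -0.21662701  0.09818394]
```

View pics/c_wrist.png

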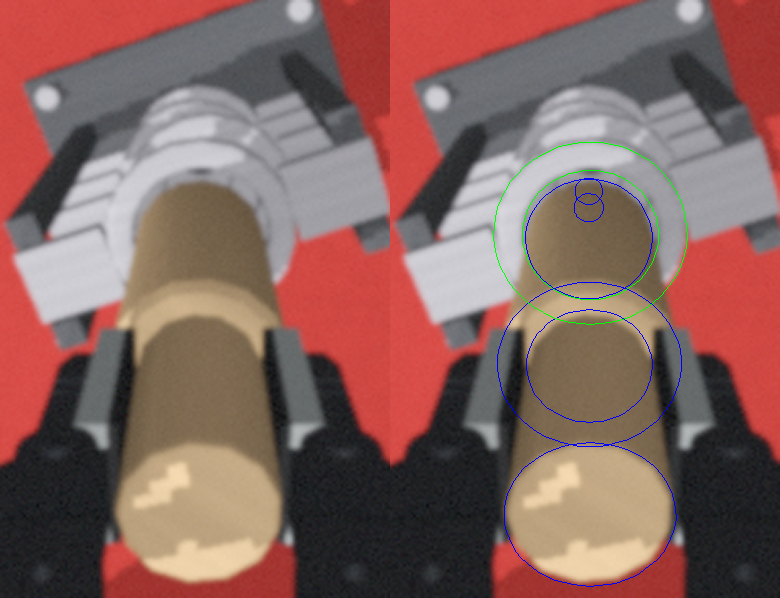

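Centred in y (ring centre 201, peg 200.5), and x wants about +0.7 mm. Continue down gently, checking force.

```bash
python3 -m pendant '[{"tx":0.7,"ty":0,"tz":-2,"ax":0,"ay":0,"az":0,"grip":15},{"tx":0,"ty":0,"tz":-3,"ax":0,"ay":0,"az":0,"grip":15},{"tx":0,"ty":0,"tz":-2,"ax":0,"ay":0,"az":0,"grip":15},{"tx":0,"ty":0,"tz":0,"ax":0,"ay":0,"az":0,"grip":15}]'
python3 look.py d
```

```text
t: 12.25
position: [0.4786, -0.2168, 0.2975]
eef_rot: [-0.0, 0.999, -0.051, -0.0]
wrist_force: [0.3, -0.1, -1.4]
width: 0.0252
[ 0.47862751 -0.21681441  0.29752473] toolz [-0.00060037  0.0003274 ] F [ 0.25183649 -0.10913215 -1.40308324] T [ 0.01194009 -0.0700554   0.00210282]
foot [ 0.47850383 -0.21674697  0.09152478]
```

View pics/d_wrist.png

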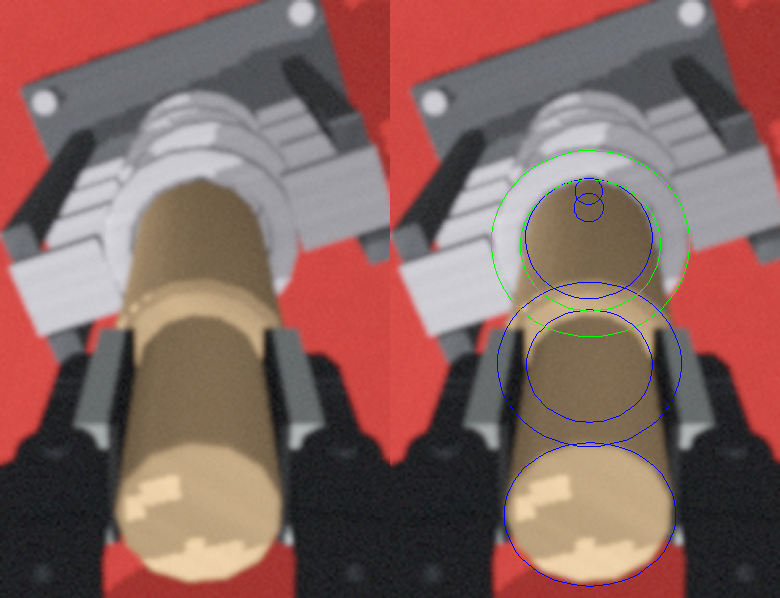

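```bash
python3 -m pendant '[{"tx":0,"ty":-0.3,"tz":-2,"ax":0,"ay":0,"az":0,"grip":15},{"tx":0,"ty":0,"tz":-3,"ax":0,"ay":0,"az":0,"grip":15},{"tx":0,"ty":0,"tz":-2,"ax":0,"ay":0,"az":0,"grip":15},{"tx":0,"ty":0,"tz":0,"ax":0,"ay":0,"az":0,"grip":15}]'
python3 -m pendant '[{"tx":0,"ty":0,"tz":-2,"ax":0,"ay":0,"az":0,"grip":15},{"tx":0,"ty":0,"tz":-2,"ax":0,"ay":0,"az":0,"grip":15},{"tx":0,"ty":0,"tz":0,"ax":0,"ay":0,"az":0,"grip":15}]'
```

```text
t: 12.9
position: [0.4786, -0.2171, 0.2905]
eef_rot: [-0.0, 0.999, -0.051, -0.0]
wrist_force: [1.2, 0.6, -2.2]
width: 0.0254
t: 13.28
position: [0.4787, -0.2172, 0.2866]
eef_rot: [-0.0, 0.999, -0.051, -0.0]
wrist_force: [-0.3, -0.0, -1.6]
width: 0.0249
```

```bash
python3 -m pendant '[{"tx":0,"ty":0,"tz":-1.5,"ax":0,"ay":0,"az":0,"grip":15},{"tx":0,"ty":0,"tz":-1.5,"ax":0,"ay":0,"az":0,"grip":15},{"tx":0,"ty":0,"tz":0,"ax":0,"ay":0,"az":0,"grip":15}]'
python3 -m pendant '[{"tx":0,"ty":0,"tz":-1.5,"ax":0,"ay":0,"az":0,"grip":15},{"tx":0,"ty":0,"tz":-1.5,"ax":0,"ay":0,"az":0,"grip":15},{"tx":0,"ty":0,"tz":0,"ax":0,"ay":0,"az":0,"grip":15}]'
```

```text
t: 13.65
position: [0.4788, -0.2172, 0.2838]
eef_rot: [-0.0, 0.999, -0.051, -0.0]
wrist_force: [-0.1, 0.7, -1.4]
width: 0.0251
t: 14.02
position: [0.4791, -0.2176, 0.2811]
eef_rot: [0.001, 0.999, -0.051, 0.0]
wrist_force: [-0.8, -1.6, -0.9]
width: 0.0251
```

```bash
python3 -m pendant '[{"tx":0,"ty":0,"tz":-1,"ax":0,"ay":0,"az":0,"grip":15},{"tx":0,"ty":0,"tz":-1,"ax":0,"ay":0,"az":0,"grip":15},{"tx":0,"ty":0,"tz":0,"ax":0,"ay":0,"az":0,"grip":15}]'
python3 -m pendant '[{"tx":0,"ty":0,"tz":-1,"ax":0,"ay":0,"az":0,"grip":15},{"tx":0,"ty":0,"tz":0,"ax":0,"ay":0,"az":0,"grip":15}]'
```

```text
t: 14.4
position: [0.4789, -0.2173, 0.2789]
eef_rot: [0.0, 0.999, -0.051, 0.0]
wrist_force: [0.6, -1.1, 0.5]
width: 0.0253
t: 14.65
position: [0.4788, -0.2172, 0.2778]
eef_rot: [-0.0, 0.999, -0.051, 0.0]
wrist_force: [0.6, -1.2, -0.7]
width: 0.0249
```

```bash
python3 -m pendant '[{"tx":0,"ty":0,"tz":-0.7,"ax":0,"ay":0,"az":0,"grip":15},{"tx":0,"ty":0,"tz":0,"ax":0,"ay":0,"az":0,"grip":15}]'
python3 -m pendant '[{"tx":0,"ty":0,"tz":-0.7,"ax":0,"ay":0,"az":0,"grip":15},{"tx":0,"ty":0,"tz":0,"ax":0,"ay":0,"az":0,"grip":15}]'
python3 -m pendant '[{"tx":0,"ty":0,"tz":-0.7,"ax":0,"ay":0,"az":0,"grip":15},{"tx":0,"ty":0,"tz":0,"ax":0,"ay":0,"az":0,"grip":15}]'
```

```text
t: 14.9
position: [0.4788, -0.2172, 0.2771]
eef_rot: [-0.0, 0.999, -0.051, 0.0]
wrist_force: [-0.2, -0.9, -0.3]
width: 0.0251
t: 15.15
position: [0.4788, -0.2172, 0.2765]
eef_rot: [-0.0, 0.999, -0.051, 0.0]
wrist_force: [1.2, -1.8, 0.3]
width: 0.0254
t: 15.4
position: [0.4789, -0.2172, 0.2758]
eef_rot: [0.0, 0.999, -0.051, 0.0]
wrist_force: [1.3, 0.0, 0.9]
width: 0.025
```

```bash
python3 -m pendant '[{"tx":0,"ty":0,"tz":-0.7,"ax":0,"ay":0,"az":0,"grip":15},{"tx":0,"ty":0,"tz":0,"ax":0,"ay":0,"az":0,"grip":15}]'
python3 -m pendant '[{"tx":0,"ty":0,"tz":-0.5,"ax":0,"ay":0,"az":0,"grip":15},{"tx":0,"ty":0,"tz":0,"ax":0,"ay":0,"az":0,"grip":15}]'
python3 -m pendant '[{"tx":0,"ty":0,"tz":-0.5,"ax":0,"ay":0,"az":0,"grip":15},{"tx":0,"ty":0,"tz":0,"ax":0,"ay":0,"az":0,"grip":15}]'
```

```text
t: 15.65
position: [0.479, -0.2173, 0.2754]
eef_rot: [0.0, 0.999, -0.051, 0.0]
wrist_force: [1.1, -1.6, 2.4]
width: 0.0251
t: 15.9
position: [0.4791, -0.2174, 0.2752]
eef_rot: [0.0, 0.999, -0.051, 0.0]
wrist_force: [0.9, 0.5, 4.8]
width: 0.0248
t: 16.15
position: [0.4792, -0.2174, 0.2751]
eef_rot: [0.0, 0.999, -0.051, 0.001]
wrist_force: [0.1, -0.3, 6.5]
width: 0.0249
```

Now a hard stop: z holds at 0.275 while force climbs about 2 N per 0.5 mm. That is the height predicted for the 33 mm ring. Press on to about 10 N.

```bash
python3 -m pendant '[{"tx":0,"ty":0,"tz":-0.6,"ax":0,"ay":0,"az":0,"grip":15},{"tx":0,"ty":0,"tz":0,"ax":0,"ay":0,"az":0,"grip":15},{"tx":0,"ty":0,"tz":0,"ax":0,"ay":0,"az":0,"grip":15}]'
python3 look.py e
```

```text
t: 16.52
position: [0.4793, -0.2174, 0.275]
eef_rot: [0.0, 0.999, -0.051, 0.001]
wrist_force: [-0.3, 0.8, 8.6]
width: 0.0248
[ 0.47929108 -0.21742432  0.27500881] toolz [ 0.00135264 -0.00059753] F [-0.28091376  0.7658487   8.60722093] T [ 0.01414191  0.13121656 -0.00751531]
foot [ 0.47956972 -0.21754741  0.06900903]
```

View pics/e_wrist.png

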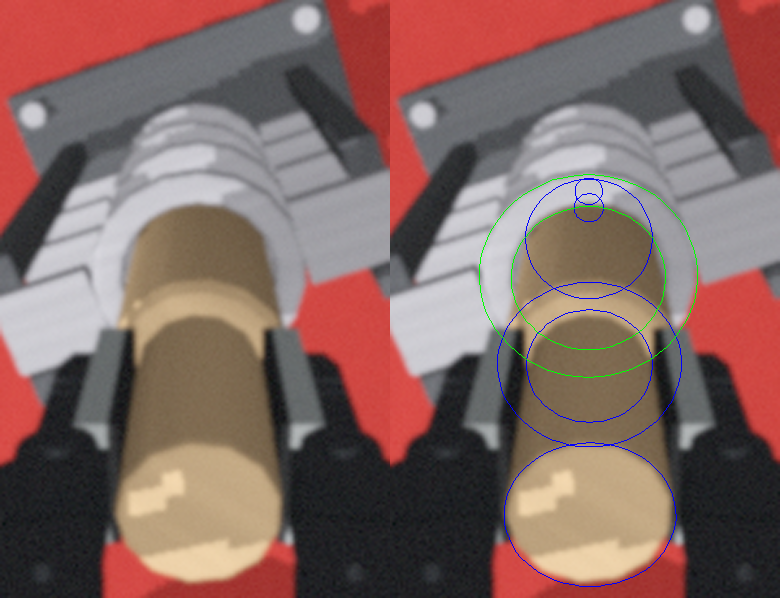

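View pics/e_scene.png

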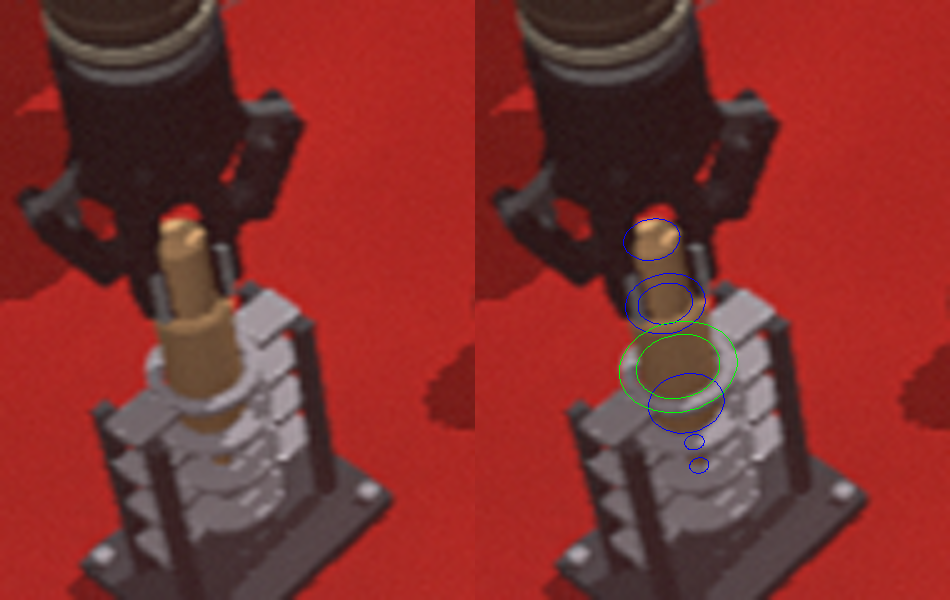

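Seated: the reading is 8.6 N over a free baseline of about -1.5 N, so roughly 10 N, with head z about 0.222 (expected 0.2233). I'll hold, relax, then release slowly.

```bash
python3 -m pendant '[{"tx":0,"ty":0,"tz":-0.2,"ax":0,"ay":0,"az":0,"grip":15},{"tx":0,"ty":0,"tz":0,"ax":0,"ay":0,"az":0,"grip":15},{"tx":0,"ty":0,"tz":0,"ax":0,"ay":0,"az":0,"grip":15},{"tx":0,"ty":0,"tz":0.7,"ax":0,"ay":0,"az":0,"grip":15},{"tx":0,"ty":0,"tz":0.6,"ax":0,"ay":0,"az":0,"grip":15},{"tx":0,"ty":0,"tz":0,"ax":0,"ay":0,"az":0,"grip":15},{"tx":0,"ty":0,"tz":0,"ax":0,"ay":0,"az":0,"grip":15}]'
python3 -m pendant '[{"tx":0,"ty":0,"tz":0,"ax":0,"ay":0,"az":0,"grip":27},{"tx":0,"ty":0,"tz":0,"ax":0,"ay":0,"az":0,"grip":29},{"tx":0,"ty":0,"tz":0,"ax":0,"ay":0,"az":0,"grip":32},{"tx":0,"ty":0,"tz":0,"ax":0,"ay":0,"az":0,"grip":38},{"tx":0,"ty":0,"tz":0,"ax":0,"ay":0,"az":0,"grip":46},{"tx":0,"ty":0,"tz":0,"ax":0,"ay":0,"az":0,"grip":54}]'
python3 look.py f
```

```text
t: 17.55
position: [0.4791, -0.2174, 0.2751]
eef_rot: [0.0, 0.999, -0.051, 0.0]
wrist_force: [-0.1, -0.2, 5.0]
width: 0.025
t: 18.3
position: [0.4788, -0.2172, 0.2746]
eef_rot: [-0.0, 0.999, -0.051, -0.0]
wrist_force: [-0.9, -0.4, 1.1]
width: 0.0537
[ 0.47880741 -0.21718977  0.27457126] toolz [-3.86885162e-06  5.66267720e-05] F [-0.86998709 -0.38397425  1.05336567] T [-0.01902776  0.01535862  0.00454725]
foot [ 0.47880661 -0.2171781   0.06857126]
```

View pics/f_wrist.png

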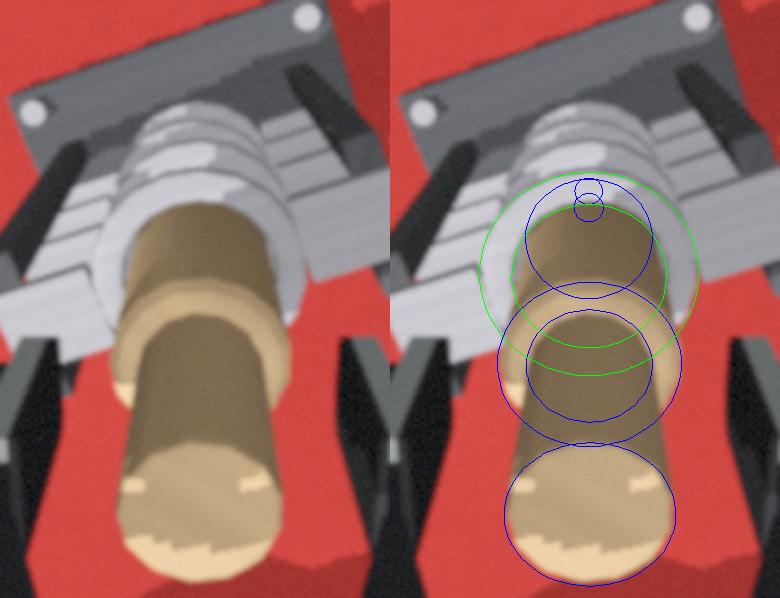

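View pics/f_scene.png

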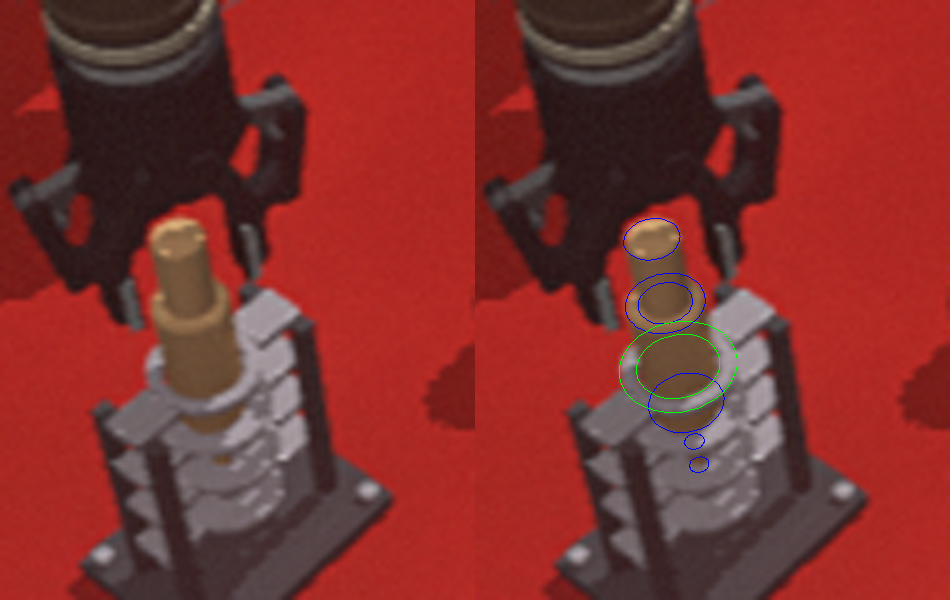

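The peg is released and still upright, with the fingers clear. Retreat straight up.

```bash
python3 -m pendant '[{"tx":0,"ty":0,"tz":5,"ax":0,"ay":0,"az":0,"grip":65},{"tx":0,"ty":0,"tz":15,"ax":0,"ay":0,"az":0,"grip":70},{"tx":0,"ty":0,"tz":30,"ax":0,"ay":0,"az":0,"grip":70},{"tx":0,"ty":0,"tz":35,"ax":0,"ay":0,"az":0,"grip":70},{"tx":0,"ty":0,"tz":25,"ax":0,"ay":0,"az":0,"grip":70},{"tx":0,"ty":0,"tz":10,"ax":0,"ay":0,"az":0,"grip":70},{"tx":0,"ty":0,"tz":0,"ax":0,"ay":0,"az":0,"grip":70},{"tx":0,"ty":0,"tz":0,"ax":0,"ay":0,"az":0,"grip":70}]'
python3 - <<'E'
from peg import *
head=np.array([.4785,-.2172,.2233])
outs=[]
for c in("wrist","scene"):
    i=bot.camera_info(c);im=bot.read_camera(c)
    if c=="scene": cv2.imwrite("pics/g_full.png",im[:,:,::-1])
    o0,sz,k={"wrist":((200,100),(160,200),3),"scene":((155,180),(90,105),5)}[c]
    o=cv2.resize(im[o0[1]:o0[1]+sz[1],o0[0]:o0[0]+sz[0]],None,fx=k,fy=k,interpolation=2)
    if c=="wrist": o=o[:,:]
    _,P=sil(i,head,[0,0,1]);draw(o,P[2:],o0,k);cv2.imwrite(f"pics/g_{c}.png",o[:,:,::-1])
E
```

```text
t: 19.45
position: [0.4783, -0.2169, 0.3933]
eef_rot: [-0.001, 0.999, -0.051, -0.001]
wrist_force: [-0.1, 0.2, 0.1]
width: 0.0703
```

View pics/g_wrist.png

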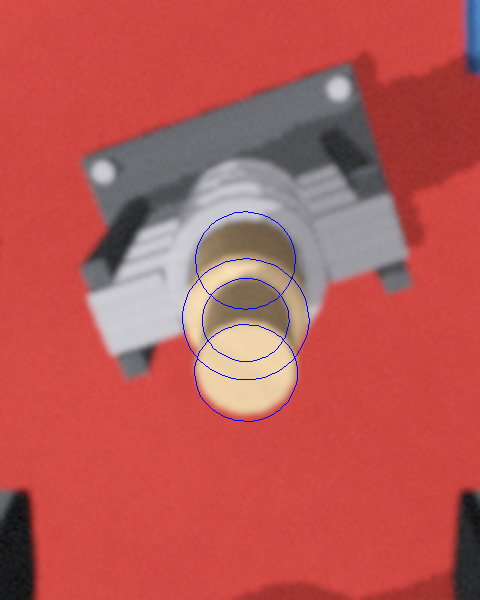

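View pics/g_scene.png

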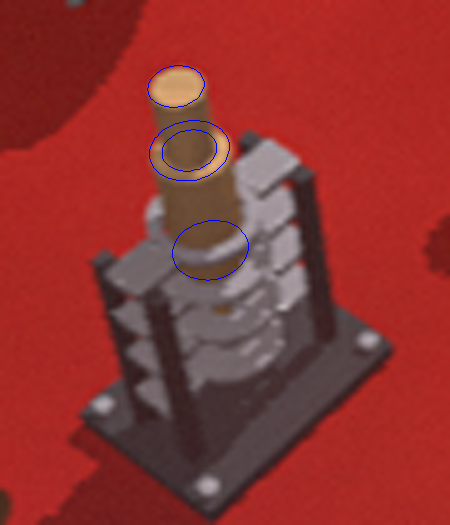

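View pics/g_full.png

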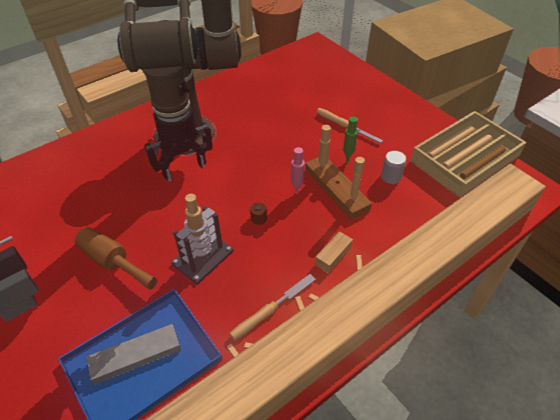

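The peg stands seated at (193,210) in the gauge and matches the model at head z = 0.2233. The other pegs and the bystanders are where they were, and the gripper is clear. I'll hand it in.

```bash
python3 -c "
from plant import bot
print(bot.hand_in())"
```

```text
the job is handed in; nothing more can be done
None
```

I drew the middle peg straight up out of the rack; it is the widest of the three, about 38 mm. I lowered it upright through the top ring into the second ring (33 mm bore), which stopped it. Drag on the way was about 1–3 N. I pressed at about 10 N: the wrist read 8.6 N against a free reading of about -1.5 N. Then I eased off, let go slowly and lifted clear. I handed the job in after about 19.5 s.

**Last checks:**
- The stop came with the head about 0.222 m above the gauge's underside, against 0.2233 m expected.
- After release, the peg matched its upright model at 0.2233 m in both the wrist and scene views.
- The other two pegs, the look-alikes and all bystanders looked unmoved, and the gripper was well clear.

**What failed or disagreed:**
- The first move command was refused for missing keys, and nothing moved.
- The fixed cameras differed by up to about 8 mm on the peg's position, so I aligned it with the wrist camera instead.
- The wrist force zero drifted by about 1–2 N, so the 10 N is uncertain by about that much.

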